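# Load and close the guarded bench press

### The arm

A 6-joint arm with a two-finger parallel gripper is mounted at the origin on a cart in front of the work surface, level with it; the furniture and walls round the work are solid. World frame = base frame: x ahead of the robot, y to its left, z up, the work surface at z = 0. Lengths are in mm, angles in rad, forces in N, time in s.
With the tool pointing down it reaches from about 350 to 875 mm from the base axis. Payload 4.2 kg.
Tool frame: the origin (TCP) lies at the very end of the fingers, on their centre line; the grasp point (between the pads) lies 19 mm behind it; z points along the fingers, y is the direction in which the jaws open and shut (so a half turn about z gives the same grasp; the last joint's range is limited). The gripper opens to 85 mm and grips with 20 to 120 N. Pads are 22 mm wide; open, the fingers measure 114 mm over their backs; the gripper's body (76 mm by 85 mm) begins 54 mm behind the grasp point. The pads swing forward as they close: fully open they stand 13 mm farther back than shut.
Start: joints at [-1.087, 0.385, 0.008, 0, -1.194, -0.259], TCP at [139.337, -609.249, 231.312] pointing down, gripper open.
Joint ranges: [-3.14, 3.14], [-1.21, 2.06], [-1.07, 1.41], [-3.16, 2.05], [-2.99, -0.16], [-3.1, 3.1]. Speed limits (rad/s): [2.79, 2.79, 3.14, 3.14, 3.14, 3.14].

### API

Orientations are given as a unit quaternion [x, y, z, w].
In Python, from bench import arm gives the robot as it stands.
- The arm moves only by the tool apply_moves, never from a script. Its argument "plan" is one flat list of numbers, 5 for each row, row after row: the gripper's target within -1 to 1 (shut at 1, half-way at 0, fully open at -1), then the shift along the world's x, y, z in m, then the turn about the world's z in degrees. A call has 1 to 8 rows; each row is the pose to reach, as a shift and turn from the pose commanded when the call began; what a row does not reach only later rows make up. A row lasts 1/12 s, in which the tool goes at most 41.7 mm and 7.16 degrees, less where a joint would pass 70% of its speed; a pose out of reach is approached as far as the arm can. A call with a gripper value outside its range is refused whole. The fingers move at their own pace and stop on an object; the grip force is fixed at half the most. Time passes only in rows, so rows that repeat a pose let the fingers close. It gives the time, the measured TCP pose, the force and the opening at its end, in the units of the state.
- arm.read_state(): the state, without advancing time (a new reading comes with each control period).
- arm.get_image(name): name is "side" or "top"; returns a dict with "color" (400x640x3 uint8, red, green, blue), "range_z" (400x640 float32, mm along the optical axis (not along the pixel's ray), 0 where there is no reading), "camera_matrix" (3x3 intrinsics, pixels), "camera_from_world" (4x4, takes a point from world to camera coordinates). Camera axes: x right, y down, z forward; pixel columns grow to the right and rows downward; lengths in mm; the calibration is good to about 2 mm. A picture is of the moment at which its call begins.
- arm.job_done(): hands the job in, once; it reports no verdict.
The state is a dict: "clock": time; "joints": joint angles; "joint_vel": joint speeds; "joint_efforts": joint torques, N m; "position": TCP position; "ee_rot": TCP orientation; "contact_force": force on the tool from outside, world axes, zero at the start; "wrist_torque": the same for the moment, N m; "gripper_width": finger opening in mm.
Only numpy, scipy, OpenCV 4.12 (cv2) and the standard library are available. Lean on these libraries where they do the work, as an engineer would, in place of code of your own. Each camera call takes 0.05 s, during which the arm holds its last target.

### The job

Push the press's tray fully home by its blue push plate, then reach down through the window of the yellow guard, press the red lever paddle fully down and come back out, leaving the lever down. Never touch the guard with any part of the robot. Only push and press: leave the clear specimen block lying in the tray untouched, and leave the other things on the bench where they stand.

Things in the scene. Friction and masses are not known exactly. Their poses are not given: they have to be found in the camera images.
- press: Small bench press, fixed to the bench; grey base plate 180 x 160 mm, top 12 mm above the bench. Origin at the centre of its underside, at bench height. Its front is -x (toward the robot, give or take its yaw); its tray slides along its +x; z is up. Yaw up to about 0.35 rad.
- guard: Yellow guard of the press, a flat horizontal frame 170 mm (x) x 150 mm (y), 4 mm thick, its top face 102 mm above the bench (the dark nuts on its four corners reach 105 mm), on posts with clear side panes. Front edge 80 mm ahead (-x) of the press origin, rear edge 90 mm behind it. Axes and origin as press. The robot must not touch it (0.5 N counts as a touch).
- window (a point): Centre of the guard's open square window, at the level of the guard's top face (102 mm above the bench). The window is 80 mm along press x and 80 mm along press y; it lies right above the lever paddle. Axes as the press.
- tray (a joint): Slide of the aluminium tray, in m: 0 = pulled fully out to the front, 0.045 = fully home against its stop (counts as home above 0.040). Starts between 0 and 0.012. Moves along press +x with about 2.5 N of friction and stays where it is left.
- push_face (a point): Centre of the front face of the blue push plate at the front end of the tray (moves with it). The plate is upright, 70 mm wide (press y), 6 mm thick, reaching from 4 mm to 58 mm above the bench; this point is 38 mm above the bench. Push it along press +x. With the tray home it stands 55 mm ahead of the guard's front edge.
- lever (a joint): Hinge of the press lever, in rad: 0 = up, 0.28 = fully down against its stop (counts as down above 0.25). Starts between 0 and 0.03. Stiff hinge: about 5 N on the paddle moves it, and it stays where it is left. The hinge axis is level, along press y, at the rear, 70 mm behind (+x of) the press origin and 55 mm above the bench.
- paddle (a point): Centre of the top face of the red paddle on the lever's front end, 36 mm (press x) x 44 mm (press y), on press y = 0 under the window. About 88 mm above the bench when up, 61 mm when fully down (it moves about 4 mm toward the front on the way).
- block: Clear resin specimen block with insects, about 29 x 44 x 20 mm, loose, lying in the shallow walled nest of the tray (44 mm long inside, so it has some play) and carried in by it. Origin at the centre of its underside, 18 mm above the bench. Not to be touched.
- blue_vial: Bystander: loose upright vial with blue cap, 23 x 23 x 60 mm, on the bench beside the tray. Origin at the centre of its underside.
- black_vial: Bystander: loose upright vial with black cap, 23 x 23 x 60 mm, on the bench beside the tray. Origin at the centre of its underside.
- dish: Bystander: loose petri dish, 68 mm across, 15 mm high, right of the press. Origin at the centre of its underside.
- disc: Bystander: loose clear resin disc with an insect, 67 mm across, 24 mm high, at the left of the bench. Origin at the centre of its underside.
- long_block: Bystander: loose clear resin block with a beetle, 34 x 70 x 22 mm, at the left of the bench. Origin at the centre of its underside.

How it is judged (in metres and radians):
On the way, in this order (a step that is already met when the one before it is completed fails the run):
1. the tray is pushed fully home while the lever is still up (value of joint tray above 0.04 m and value of joint lever below 0.1 rad), for 0.2 s.
2. the lever is pressed fully down (value of joint lever above 0.25 rad and value of joint tray above 0.04 m), for 0.2 s.
At the end, for the whole second after the job is handed in: The tray is home (joint above 0.040 m), the lever down (joint above 0.25 rad), and the block lies at rest in the tray's nest (origin less than 23 mm above the bench, within 12 mm of the nest's home place, 25 mm behind the press origin, and within 8 mm sideways) (all of step 2 and z of block in the frame of press below 0.023 m and x of block in the frame of press between 0.013 and 0.037 m and y of block in the frame of press between -0.008 and 0.008 m and linear speed of block below 0.02 m/s); the robot touches nothing.
It fails at once if the guard is touched (more than 0.5 N) (contact force between guard and anything else above 0.5 N).
It fails at once if the lever is pressed (beyond 0.10 rad) before the tray is home (value of joint lever above 0.1 rad and value of joint tray below 0.036 m).
It fails at once if the specimen block is touched by the robot's fingers or arm (more than 0.5 N) (contact force between block and the fingers above 0.5 N or contact force between block and the arm above 0.5 N).
It fails at once if the specimen block is lifted (origin more than 35 mm above the bench) (height (world z) of block above 0.035 m).
It fails at once if one of the five bystanders is shifted or lifted by more than 2 cm (distance of any of blue_vial, black_vial, dish, disc, long_block from where it was at the start of the episode above 0.02 m).
It also fails if it takes over 45 s, if anything falls off the work surface, if the arm or the gripper's body presses on something with over 40 N, if the wrist force passes 120 N, or if a joint passes its speed limit or range.

## Working session

There is one attempt and no reset: what is moved stays moved. The work goes in short steps, Python scripts to look and compute and a tool call to move; the robot and the scene stay as the last step left them, time stands still between calls to the robot, and variables do not carry over. Pictures are saved under pics/ and viewed, and the job is handed in when it is done.

Besides the shell and the picture viewer there is one more tool, called as name(argument=value, ...) on one line, values as JSON. apply_moves: Moves the arm, as the interface text tells. Its arguments: {"type":"object","properties":{"plan":{"type":"array","items":{"type":"number"}}},"required":["plan"]}

```bash
mkdir -p pics; cat > h.py <<'E'
import numpy as np, cv2
from bench import arm
def grab(n,f):
    d=arm.get_image(n); cv2.imwrite(f,d['color'][:,:,::-1]); np.savez(f[:-4]+'.npz',**d); return d
def cast(d,u,v,z):
    K=np.array(d['camera_matrix']);T=np.array(d['camera_from_world']);R=T[:3,:3];t=T[:3,3]
    c=-R.T@t; r=R.T@np.linalg.inv(K)@np.array([u,v,1.]); return c+r*(z-c[2])/r[2]
def proj(d,p):
    K=np.array(d['camera_matrix']);T=np.array(d['camera_from_world']);q=K@(T[:3,:3]@np.array(p,float)+T[:3,3]);return q[:2]/q[2]
def deproj(d):
    K=np.array(d['camera_matrix']);T=np.array(d['camera_from_world']);z=d['range_z'];v,u=np.mgrid[:z.shape[0],:z.shape[1]]
    P=np.stack([(u-K[0,2])/K[0,0]*z,(v-K[1,2])/K[1,1]*z,z],-1)
    return (P-T[:3,3])@T[:3,:3]
E
python3 - <<'E'
from h import *
for n in('top','side'):
    d=grab(n,f'pics/{n}0.png'); T=d['camera_from_world'];print(n,-T[:3,:3].T@T[:3,3],T[:3,:3].round(2).tolist())
print(arm.read_state())
E
```

```text
top [ 382.11438183   78.47156414 1224.41770141] [[-0.01, -1.0, -0.01], [-0.99, 0.01, -0.14], [0.14, 0.01, -0.99]]
side [ 152.4616963  1212.76785751  929.81272377] [[-0.94, -0.34, 0.01], [-0.2, 0.54, -0.82], [0.27, -0.77, -0.57]]
{'clock': 0.1, 'joints': array([-1.08738390e+00,  3.85515762e-01,  6.77324120e-03, -4.25130536e-04,
       -1.19398951e+00, -2.58622532e-01]), 'joint_vel': array([-0.00016621, -0.001342  ,  0.00199797,  0.00189114, -0.00101122,
        0.00074422]), 'joint_efforts': array([-3.54077974e-04, -3.93318057e+01,  1.88931048e+01,  4.19793516e+00,
       -2.54348786e-03,  1.04823874e-05]), 'position': array([ 139.23035656, -608.77109191,  230.31484168]), 'ee_rot': array([-1.12080493e-01,  9.93698640e-01,  9.73630538e-04, -1.66773921e-04]), 'contact_force': array([ 0.13309171, -0.1242542 , -0.78314884]), 'wrist_torque': array([-0.01159496,  0.01243145,  0.01961796]), 'gripper_width': 85.40504184507749}
```

View pics/top0.png

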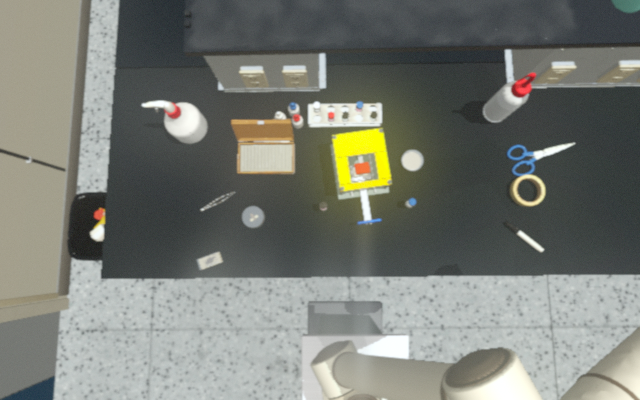

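View pics/side0.png

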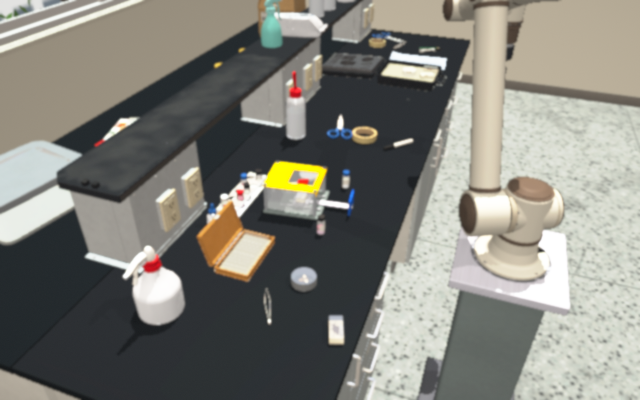

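The top view shows the yellow guard around (362,160), the red paddle at (362,168), and the blue plate at (369,221). The vials are at (323,206) and (410,203), and the dish is at (412,160). Next I'll measure these.

```bash
python3 - <<'E'
from h import *
for n in('top','side'):
    d=dict(np.load(f'pics/{n}0.npz')); c=d['color']; P=deproj(d)
    hsv=cv2.cvtColor(c,cv2.COLOR_RGB2HSV)
    ym=((abs(hsv[...,0].astype(int)-29)<5)&(hsv[...,1]>200)&(hsv[...,2]>170)).astype(np.uint8)
    k,l,s,_=cv2.connectedComponentsWithStats(ym);i=1+s[1:,4].argmax();ym=(l==i).astype(np.uint8)
    cs,h=cv2.findContours(ym,cv2.RETR_CCOMP,cv2.CHAIN_APPROX_NONE)
    for q,hh in zip(cs,h[0]):
        if len(q)<20: continue
        w=np.array([cast(d,*p[0],102)[:2] for p in q],np.float32)
        r=cv2.minAreaRect(w); print(n,'yellow','hole' if hh[3]>=0 else 'outer',r)
    m=ym>0; print(' yellow depth z',np.percentile(P[m][:,2],[10,50,90]), P[m].mean(0))
    x0,y0,w0,h0=s[i][:4]
    roi=np.zeros(c.shape[:2],bool); roi[y0-20:y0+h0+50,x0-70:x0+w0+70]=1
    for nm,mm in(('red',((hsv[...,0]<8)|(hsv[...,0]>172))&(hsv[...,1]>150)&(hsv[...,2]>110)),('blue',(abs(hsv[...,0].astype(int)-108)<12)&(hsv[...,1]>120)&(hsv[...,2]>80))):
        k,l,s2,cc=cv2.connectedComponentsWithStats((mm&roi).astype(np.uint8))
        for j in range(1,k):
            if s2[j,4]<8: continue
            b=P[l==j]; b=b[b[:,2]!=0]
            r=None
            if nm=='blue': r=cv2.minAreaRect(np.array([cast(d,u,v,58)[:2] for v,u in np.argwhere(l==j)],np.float32))
            else: r=cv2.minAreaRect(np.array([cast(d,u,v,86)[:2] for v,u in np.argwhere(l==j)],np.float32))
            print(n,nm,s2[j],cc[j].round(1),'med',np.median(b,0).round(1),'min',b.min(0).round(0),'max',b.max(0).round(0),r)
    u0=max(0,x0-60);v0=y0-30
    cv2.imwrite(f'pics/{n}0z.png',cv2.resize(c[v0:v0+125,u0:u0+170,::-1],None,fx=4.5,fy=4.5,interpolation=cv2.INTER_CUBIC)); print(u0,v0)
E
```

```text
top yellow outer ((664.86279296875, -23.253509521484375), (167.75326538085938, 147.8101348876953), 7.650326251983643)
top yellow hole ((639.1493530273438, -25.367149353027344), (91.28353881835938, 90.49858093261719), 7.623108386993408)
 yellow depth z [ 99.29425444 102.02691118 104.84411331] [674.15297627 -22.02161932 106.6799233 ]
top red [329 113   4   5  18] [330.7 115. ] med [813.2  63.7  66.4] min [806.  61.  62.] max [820.  70.  70.] ((805.3214111328125, 65.350830078125), (9.012689590454102, 12.525466918945312), 89.29104614257812)
top red [294 115   5   6  20] [296.2 117.8] med [803.  169.5  69.5] min [799. 164.  64.] max [812. 177.  84.] ((798.775146484375, 168.28366088867188), (15.947669982910156, 10.931640625), 13.516386032104492)
top blue [410 199   6   6  32] [412.4 201.3] med [ 545.  -173.9   60.2] min [ 536. -183.   53.] max [ 552. -167.   65.] ((544.2350463867188, -175.6966552734375), (14.831376075744629, 15.284529685974121), 87.73995208740234)
top blue [369 219  12   3  27] [375.4 220.1] med [489.8 -66.2  58.2] min [487. -78.   1.] max [499. -45.  63.] ((490.1678161621
[... 1463 characters left out ...]
73535, 38.09217071533203), 26.615436553955078)
side blue [348 188   7  18  89] [351.2 196.4] med [489.6 -68.2  27.7] min [ 481. -171.   -3.] max [520.  -8.  60.] ((484.1952819824219, -38.053775787353516), (18.23046112060547, 94.75467681884766), 11.22645378112793)
side blue [208 203   7  10  51] [211.3 208.1] med [843.7 186.2  67.9] min [152.  79.  -1.] max [ 907. 1213.  930.] ((856.2317504882812, 167.8041229248047), (17.466182708740234, 47.12788772583008), 29.432636260986328)
side blue [347 208   5   8  27] [349.  211.7] med [483.7 -22.7   8.1] min [480. -48.  -4.] max [496. -10.  25.] ((466.9158020019531, 41.09056854248047), (11.85019302368164, 35.79677200317383), 16.79810333251953)
206 132
```

View pics/top0z.png

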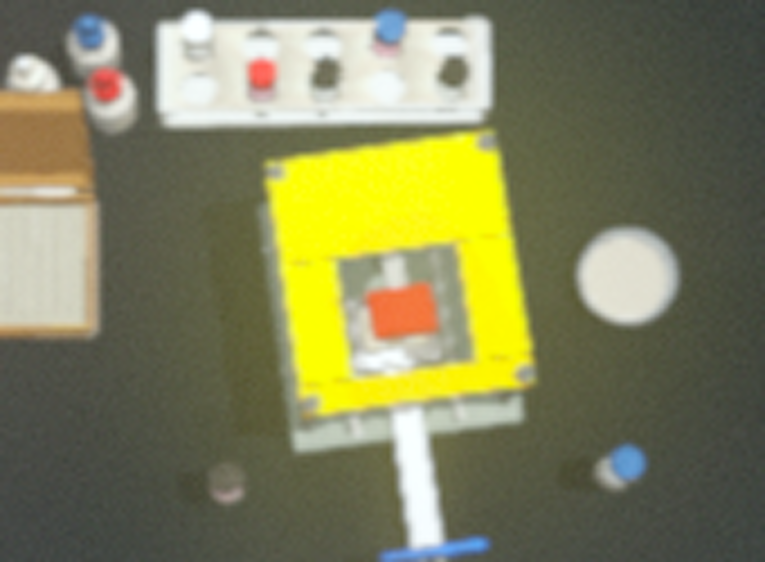

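```bash
python3 - <<'E'
from h import *
d=dict(np.load('pics/top0.npz')); c=d['color'].astype(int);P=deproj(d)
m=np.zeros(c.shape[:2],bool);m[150:190,345:385]=1
m&=(c[...,0]>120)&(c[...,1]<.5*c[...,0])&(c[...,2]<.5*c[...,0])
k,l,s,cc=cv2.connectedComponentsWithStats(m.astype(np.uint8))
for j in range(1,k):
  if s[j,4]>8:
    b=P[l==j];r=cv2.minAreaRect(np.array([cast(d,u,v,86)[:2] for v,u in np.argwhere(l==j)],np.float32));print(s[j],np.median(b,0),r)
# things above bench near front
for lo,hi,yl,yh in((450,600,10,120),(450,600,-220,-100)):
  q=P[(P[...,0]>lo)&(P[...,0]<hi)&(P[...,1]>yl)&(P[...,1]<yh)&(P[...,2]>25)&(P[...,2]<110)];print(len(q),q.min(0),q.max(0),np.median(q,0))
yaw=np.radians(7.65);R=np.array([[np.cos(yaw),-np.sin(yaw)],[np.sin(yaw),np.cos(yaw)]])
o=np.array([664.3,-22.8])-R@[5,0];print('origin',o)
for n,p in dict(pl0=(-180,0),plhome=(-135,0),start=(-205,0),pad=(-24,0)).items():print(n,o+R@p)
for p in((489.8,-66.2),(484.6,-19.9),(638.7,-27.2)): print(R.T@(np.array(p)-o))
E
```

```text
[356 163  13  10  94] [641.73200615 -24.11005683  84.7504923 ] ((642.4158325195312, -24.728729248046875), (24.674224853515625, 33.693199157714844), 8.962221145629883)
172 [527.01286076  11.4947943   27.76357225] [599.97808143  99.98597789 106.74337341] [578.90584051  34.68859902  99.94567741]
78 [ 533.29710466 -183.68533827   25.26182911] [ 598.66831556 -100.16235952  108.6262947 ] [ 545.51295015 -169.45325771   59.0254031 ]
origin [659.34450126 -23.46560669]
pl0 [480.94654674 -47.42744763]
plhome [525.54603537 -41.43698739]
start [456.16905305 -50.75548109]
pad [635.55810733 -26.66051882]
[-173.72437201  -19.78405546]
[-172.71457272   26.7960938 ]
[-20.95788742  -0.95293262]
```

apply_moves(plan=[1,0.019,0.0345,0,-0.6,1,0.038,0.069,0,-1.3,1,0.057,0.1035,0,-2,1,0.076,0.138,0,-2.6,1,0.095,0.1725,0,-3.2,1,0.114,0.207,0,-3.9,1,0.133,0.2415,0,-4.5,1,0.152,0.276,0,-5.2])

```text
clock: 0.77
position: [291.5, -331.4, 231.1]
ee_rot: [-0.066, 0.998, 0.0, -0.0]
contact_force: [-0.1, 0.3, 0.1]
gripper_width: 0.0
```

apply_moves(plan=[1,0.019,0.035,0,0,1,0.038,0.07,0,0,1,0.058,0.105,0,0,1,0.077,0.14,0,0,1,0.097,0.175,0,0,1,0.116,0.21,0,0,1,0.135,0.245,0,0,1,0.155,0.281,0,0])

```text
clock: 1.43
position: [446.4, -50.3, 231.3]
ee_rot: [-0.067, 0.998, 0.0, -0.0]
contact_force: [0.5, -1.7, 0.9]
gripper_width: 0.3
```

```bash
python3 - <<'E'
from h import *
print(arm.read_state()['position'],arm.read_state()['ee_rot'])
for n in('top','side'):
    d=grab(n,f'pics/{n}1.png')
a=cv2.imread('pics/top1.png')[110:290,260:480];b=cv2.imread('pics/side1.png')[90:270,230:450]
cv2.imwrite('pics/c1.png',cv2.resize(np.hstack([a,b]),(790,324),interpolation=cv2.INTER_CUBIC))
E
```

```text
[446.37423269 -50.2972513  231.30079313] [-6.71656289e-02  9.97741836e-01  6.48904055e-05 -5.61344377e-05]
```

View pics/c1.png

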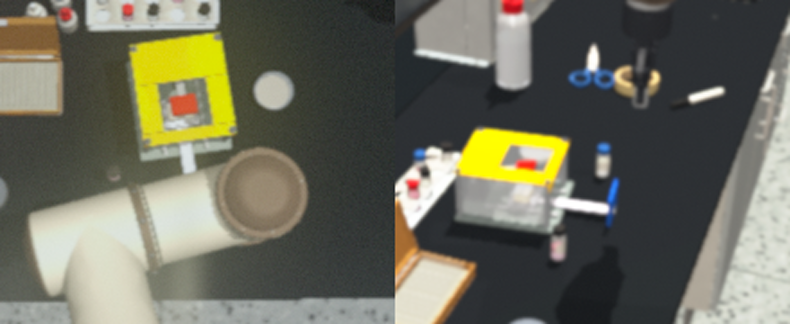

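The view shows the gripper above and in front of the blue plate, with nothing in the way. Next I'll descend.

apply_moves(plan=[1,0,0,-0.035,0,1,0,0,-0.07,0,1,0,0,-0.105,0,1,0,0,-0.14,0,1,0,0,-0.175,0,1,0,0,-0.199,0,1,0,0,-0.199,0])

```text
clock: 2.12
position: [442.0, -53.5, 28.0]
ee_rot: [-0.066, 0.998, -0.001, -0.006]
contact_force: [-0.5, 0.1, -0.7]
gripper_width: 0.0
```

```bash
python3 - <<'E'
from h import *
s=arm.read_state();print(s['position'],s['contact_force'])
d=grab('side','pics/side2.png')
cv2.imwrite('pics/c2.png',cv2.resize(cv2.imread('pics/side2.png')[110:290,250:450],(800,600),interpolation=cv2.INTER_CUBIC)[:,:])
E
```

```text
[442.04523619 -53.50814335  28.00475119] [-0.52461896  0.14800214 -0.67907315]
```

View pics/c2.png

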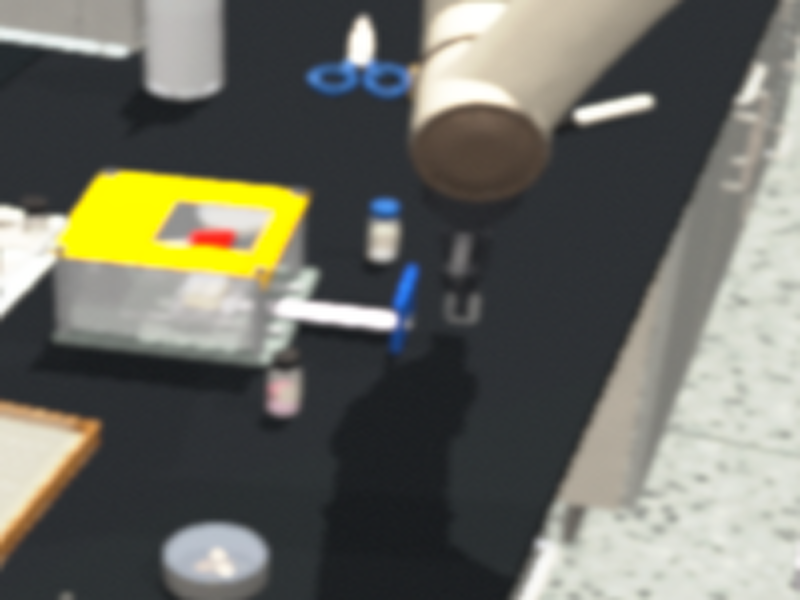

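The gripper is in front of the plate, with its tips around (462,310) in the zoomed view. Now I'll push along press +x.

apply_moves(plan=[1,0.006,0.001,0,0,1,0.012,0.002,0,0,1,0.018,0.002,0,0,1,0.024,0.003,0,0,1,0.03,0.004,0,0,1,0.036,0.005,0,0,1,0.042,0.006,0,0,1,0.048,0.006,0,0])

```text
clock: 2.83
position: [494.2, -46.1, 32.2]
ee_rot: [-0.067, 0.998, 0.0, -0.001]
contact_force: [-2.9, 0.9, 0.9]
gripper_width: -0.0
```

apply_moves(plan=[1,0.004,0.001,0,0,1,0.008,0.001,0,0,1,0.012,0.002,0,0,1,0.014,0.002,0,0,1,0.014,0.002,0,0])

```text
clock: 3.25
position: [509.0, -44.1, 32.1]
ee_rot: [-0.067, 0.998, 0.0, 0.0]
contact_force: [-1.8, -0.5, -0.8]
gripper_width: 0.1
```

apply_moves(plan=[1,0.002,0,0,0,1,0.004,0.001,0,0,1,0.006,0.001,0,0,1,0.006,0.001,0,0])

```text
clock: 3.58
position: [514.7, -43.1, 32.2]
ee_rot: [-0.067, 0.998, 0.0, 0.0]
contact_force: [-1.6, -0.2, -1.7]
gripper_width: 0.1
```

apply_moves(plan=[1,0.002,0,0,0,1,0.004,0.001,0,0,1,0.004,0.001,0,0])

```text
clock: 3.83
position: [514.6, -43.2, 32.0]
ee_rot: [-0.067, 0.998, -0.001, -0.004]
contact_force: [-9.7, -1.3, 6.2]
gripper_width: -0.3
```

It stopped at TCP x≈514.7 with the force rising, which matches the predicted home position. I'll back off and check.

apply_moves(plan=[1,0.002,0,0,0,1,0.002,0,0,0,1,0.002,0,0,0])

```text
clock: 4.08
position: [514.6, -43.4, 31.8]
ee_rot: [-0.066, 0.998, -0.0, -0.006]
contact_force: [-12.7, -0.9, 8.9]
gripper_width: 0.4
```

apply_moves(plan=[1,-0.015,-0.002,0,0,1,-0.035,-0.005,0,0,1,-0.055,-0.007,0,0,1,-0.055,-0.007,0,0])

```text
clock: 4.42
position: [462.6, -49.7, 32.5]
ee_rot: [-0.067, 0.998, 0.0, -0.0]
contact_force: [0.5, -0.0, -0.9]
gripper_width: 0.1
```

apply_moves(plan=[1,0,0,0.035,0,1,0,0,0.07,0,1,0,0,0.105,0,1,0,0,0.14,0,1,0,0,0.14,0])

```text
clock: 4.83
position: [471.7, -48.6, 180.6]
ee_rot: [-0.068, 0.998, 0.0, 0.01]
contact_force: [1.0, -0.0, -0.6]
gripper_width: 0.3
```

```bash
python3 - <<'E'
from h import *
s=arm.read_state();print(s['position'],s['contact_force'])
d=grab('side','pics/side3.png');d0=dict(np.load('pics/side0.npz'))
for x in(d0,d):
  c=x['color'];P=deproj(x);h=cv2.cvtColor(c,cv2.COLOR_RGB2HSV);m=(abs(h[...,0].astype(int)-108)<12)&(h[...,1]>120)&(h[...,2]>80)
  m[:182]=0;m[225:]=0;m[:,:320]=0;m[:,365:]=0
  q=np.argwhere(m);print(len(q),q.mean(0),np.median(P[m],0))
cv2.imwrite('pics/c3.png',cv2.resize(cv2.imread('pics/side3.png')[110:260,250:450],(800,600),interpolation=cv2.INTER_CUBIC))
yaw=np.radians(7.65);R=np.array([[np.cos(yaw),-np.sin(yaw)],[np.sin(yaw),np.cos(yaw)]]);o=np.array([659.34,-23.47])
for t in(0,.005,.045):
  p=o+R@[-180+t*1000,0];print(t,proj(d,[*p,31]))
E
```

```text
[471.71069512 -48.64691482 180.55487813] [ 0.98975687 -0.04251948 -0.56382037]
116 [199.97413793 350.69827586] [488.35712349 -50.76595128  14.88571748]
123 [198.56097561 337.48780488] [528.9759785  -46.42797956  18.11168393]
0 [352.56283457 202.03767959]
0.005 [350.98286401 201.82887012]
0.045 [338.4028     200.16628436]
```

View pics/c3.png

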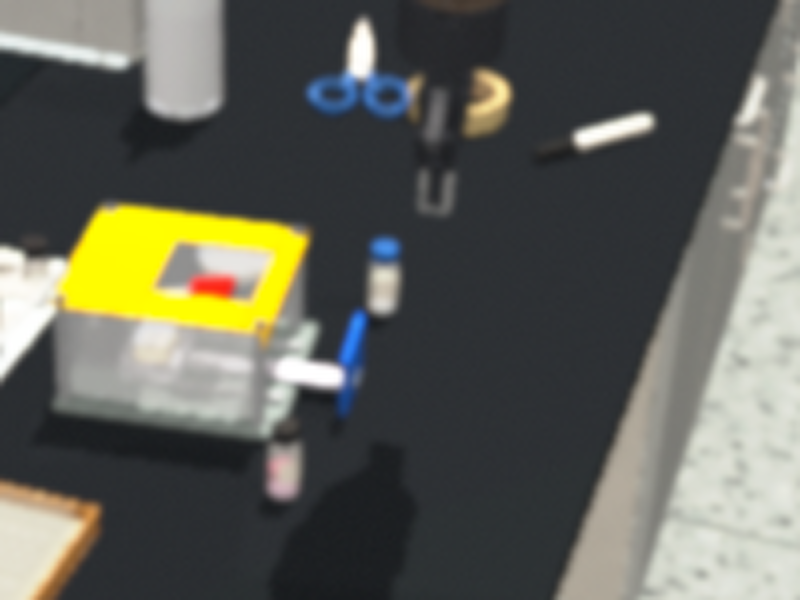

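The tray is home: the blue plate is at side pixel (337.5,198.6), against a prediction of (338.4,200.2). Now I'll move over the window.

apply_moves(plan=[1,0.035,0.005,0,0,1,0.07,0.01,0,0,1,0.105,0.015,0,0,1,0.14,0.02,0,0,1,0.174,0.024,0,0,1,0.174,0.024,0,0,1,0.174,0.024,0,0])

```text
clock: 5.47
position: [640.6, -25.0, 169.7]
ee_rot: [-0.067, 0.998, -0.0, -0.001]
contact_force: [-0.1, 0.1, 0.1]
gripper_width: -0.2
```

```bash
python3 - <<'E'
from h import *
s=arm.read_state();print(s['position'],s['contact_force'])
d=grab('side','pics/side4.png')
cv2.imwrite('pics/c4.png',cv2.resize(cv2.imread('pics/side4.png')[90:240,230:430],(800,600),interpolation=cv2.INTER_CUBIC))
print(proj(d,s['position']))
E
```

```text
[640.55427508 -25.00827814 169.74552082] [-0.13598252  0.09446524  0.11591203]
[302.14208723 157.52307552]
```

View pics/c4.png

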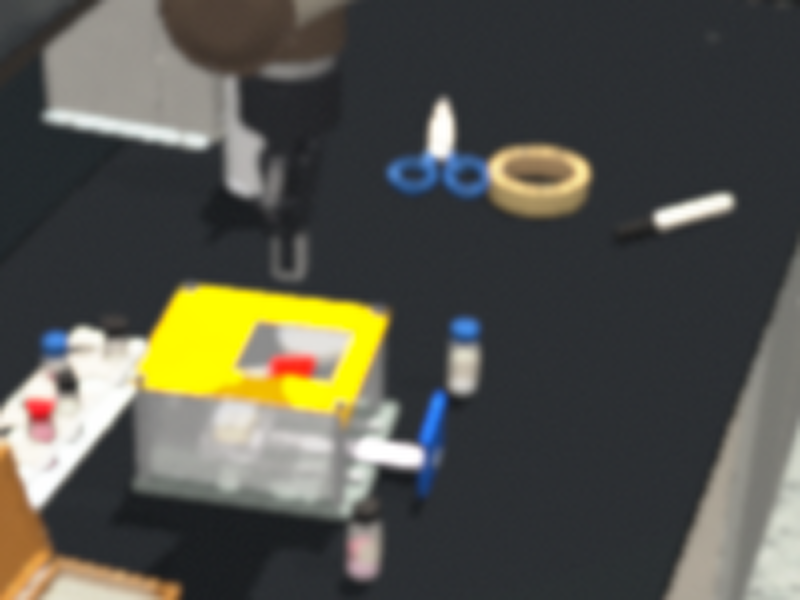

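The tips are at about (302,159), centred over the window. Now I'll descend slowly.

apply_moves(plan=[1,-0.001,0,-0.01,0,1,-0.001,0,-0.02,0,1,-0.001,0,-0.03,0,1,-0.001,0,-0.04,0,1,-0.001,0,-0.05,0,1,-0.001,0,-0.058,0,1,-0.001,0,-0.06,0,1,-0.001,0,-0.06,0])

```text
clock: 6.18
position: [637.9, -25.3, 111.2]
ee_rot: [-0.067, 0.998, -0.0, -0.001]
contact_force: [-1.1, 0.0, 0.0]
gripper_width: 0.2
```

apply_moves(plan=[1,0,0,-0.004,0,1,0,0,-0.008,0,1,0,0,-0.012,0,1,0,0,-0.016,0,1,0,0,-0.02,0,1,0,0,-0.024,0,1,0,0,-0.024,0])

```text
clock: 6.77
position: [638.2, -25.3, 87.5]
ee_rot: [-0.067, 0.998, -0.0, -0.0]
contact_force: [0.2, 0.9, 0.1]
gripper_width: -0.0
```

apply_moves(plan=[1,0,0,-0.003,0,1,0,0,-0.006,0,1,0,0,-0.009,0,1,0,0,-0.012,0,1,0,0,-0.012,0])

```text
clock: 7.18
position: [637.9, -25.4, 75.8]
ee_rot: [-0.067, 0.998, -0.0, -0.0]
contact_force: [-0.8, -2.1, 2.0]
gripper_width: 0.1
```

apply_moves(plan=[1,0,0,-0.003,0,1,0,0,-0.006,0,1,0,0,-0.009,0,1,0,0,-0.012,0,1,0,0,-0.013,0,1,0,0,-0.013,0])

```text
clock: 7.68
position: [638.3, -25.2, 62.5]
ee_rot: [-0.067, 0.998, 0.0, -0.0]
contact_force: [0.0, -0.3, 0.3]
gripper_width: 0.0
```

apply_moves(plan=[1,0,0,-0.002,0,1,0,0,-0.003,0,1,0,0,-0.003,0])

```text
clock: 7.93
position: [638.7, -25.1, 61.0]
ee_rot: [-0.067, 0.998, -0.0, 0.0]
contact_force: [-3.4, -0.1, 4.9]
gripper_width: 0.1
```

apply_moves(plan=[1,0,0,-0.002,0,1,0,0,-0.003,0,1,0,0,-0.004,0,1,0,0,-0.004,0])

```text
clock: 8.27
position: [638.8, -25.1, 60.7]
ee_rot: [-0.068, 0.998, -0.0, 0.001]
contact_force: [-9.8, 1.5, 20.4]
gripper_width: 0.2
```

It reached a hard stop at z≈60.7 with 20 N, which matches fully down at 61 mm. Now I'll come out slowly.

apply_moves(plan=[1,0,0,0.004,0,1,0,0,0.01,0,1,0,0,0.018,0,1,0,0,0.027,0,1,0,0,0.036,0,1,0,0,0.046,0,1,0,0,0.056,0,1,0,0,0.066,0])

```text
clock: 8.93
position: [638.5, -25.3, 123.4]
ee_rot: [-0.067, 0.998, 0.0, 0.0]
contact_force: [0.5, -0.5, -0.2]
gripper_width: -0.1
```

apply_moves(plan=[1,0,0,0.01,0,1,0,0,0.03,0,1,0,0,0.06,0,1,0,0,0.09,0,1,0,0,0.11,0,1,0,0,0.11,0])

```text
clock: 9.43
position: [641.0, -25.3, 239.2]
ee_rot: [-0.067, 0.998, -0.0, 0.006]
contact_force: [-0.3, -0.5, 1.8]
gripper_width: -0.2
```

apply_moves(plan=[1,-0.03,-0.02,0,0,1,-0.06,-0.04,0,0,1,-0.09,-0.06,0,0,1,-0.12,-0.08,0,0,1,-0.15,-0.1,0,0,1,-0.18,-0.12,0,0,1,-0.2,-0.14,0,0,1,-0.2,-0.14,0,0])

```text
clock: 10.1
position: [434.1, -167.1, 232.7]
ee_rot: [-0.065, 0.998, 0.0, -0.001]
contact_force: [-0.5, 0.3, -0.5]
gripper_width: 0.2
```

```bash
python3 - <<'E'
from h import *
s=arm.read_state();print(s['position'],s['contact_force'])
for n in('side','top'):
  d=grab(n,f'pics/{n}5.png')
  c=d['color'].astype(int);P=deproj(d)
  m=(c[...,0]>120)&(c[...,1]<.5*c[...,0])&(c[...,2]<.5*c[...,0]);w=(abs(P[...,0]-640)<35)&(abs(P[...,1]+25)<40)
  print(n,(m&w).sum(),np.median(P[m&w],0))
a=cv2.imread('pics/top5.png')[100:250,240:440];b=cv2.imread('pics/side5.png')[110:260,230:430]
cv2.imwrite('pics/c5.png',cv2.resize(np.hstack([a,b]),(800,300),interpolation=cv2.INTER_CUBIC))
E
```

```text
[ 434.14916022 -167.05409398  232.66017279] [-0.46486133  0.33601314 -0.50964253]
side 0 [nan nan nan]
top 124 [638.58518858 -26.15857559  60.88895468]
  return _methods._mean(a, axis=axis, dtype=dtype,
  ret = um.true_divide(
```

View pics/c5.png

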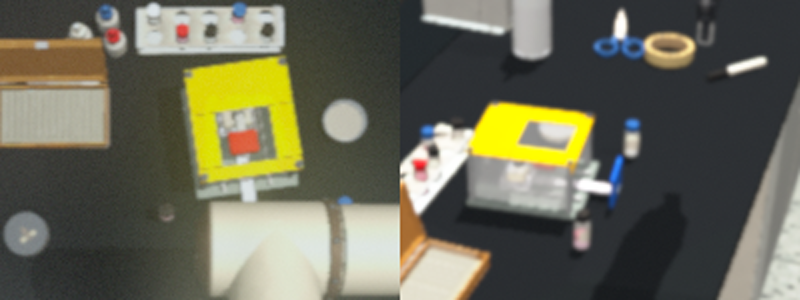

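The paddle is at 60.9 mm, so the lever is down. The tray is still home, the vials and dish are where they were, and the arm is clear. I'll hand the job in.

```bash
python3 -c "
from bench import arm
print(arm.job_done())"
```

```text
the job is handed in; nothing more can be done
None
```

I pushed the tray home by its blue plate with shut fingers. Then I pressed the red paddle down through the window, came straight back out and moved the arm clear. I handed the job in at about 10 s, and no verdict was reported.

**Tray:** It stopped hard at TCP x ≈ 514.6 mm with about 12 N. The blue plate was then about 1–2 px from its predicted home position in the side view.

**Lever:** It reached its stop at z ≈ 60.7 mm with about 20 N. After I withdrew, the paddle measured 60.9 mm high in the top view, against about 61 mm for fully down. The side view gave no reading, because the lowered paddle is hidden there by the guard frame.

**Guard and bystanders:** I saw no force that suggested touching the guard. The vials, dish and disc looked unmoved in the last pictures. I did not check the long block again, but the arm never went near it.

**Specimen block:** I saw it through the side pane, in the tray, but did not measure its position in the nest.

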